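# Put the round hand stamps back in their colour docks

### The arm

A 6-joint arm with a two-finger parallel gripper is mounted at the origin on the work surface. World frame = base frame: x ahead of the robot, y to its left, z up, the work surface at z = 0. Lengths are in m, angles in rad, forces in N, time in s.
With the tool pointing down it reaches from about 0.375 to 0.925 m from the base axis. Payload 5.7 kg.
Tool frame: the origin (TCP) lies at the very end of the fingers, on their centre line; the grasp point (between the pads) lies 19 mm behind it (ctrl.tcp_to_grasp is the distance from the TCP to the grasp point, in m); z points along the fingers, y is the line along which they close (so a half turn about z gives the same grasp; the last joint's range is limited). The gripper opens to 88 mm and grips with 3 to 60 N. Pads are 20 mm wide; open, the fingers measure 115 mm over their backs; the gripper's body (75 mm by 178 mm) begins 61 mm behind the grasp point.
Start: joints at [-1.442, 0.359, 1.51, -0, 1.272, -0.115], TCP at [0.145, -0.582, 0.223] pointing down, gripper open.
Joint ranges: [-2.97, 2.97], [-1.01, 2.36], [0.21, 2.38], [-0.96, 4.11], [0.2, 2.71], [-2.98, 2.98]. Speed limits (rad/s): [2.39, 2.39, 3.14, 3.14, 3.14, 3.14].

### API

Orientations are given as a rotation vector (axis times angle).
In Python, from plant import readout, snapshot, job, ctrl gives the robot as it stands. The module is installed in compiled form; this text tells all that it offers.
- The arm moves only by the tool move_arm, never from a script. Its argument "motion" is a list that holds one entry, the list of rows, each a list of 7 numbers: the closure in counts, from 0 (fully open) to 255 (shut), then the shift along the tool's x, y, z normalised to -1 to 1, where 1 is 100 mm, then the turn, a rotation vector about the tool's x, y, z normalised to -1 to 1, where 1 is pi rad. A call has 1 to 12 rows; each row is the pose to reach, as a shift and turn from the pose commanded when the call began, along the tool's axes at that moment, turning the shorter way round; what a row does not reach only later rows make up. A row lasts 1/12 s, in which the tool goes at most 41.7 mm and 7.16 degrees, less where a joint would pass 70% of its speed; a pose out of reach is approached as far as the arm can. A call with a number of a shift or a turn outside -1 to 1 is refused whole. A call with a gripper value outside its range is refused whole. The fingers move at their own pace and stop on an object; "force" is the grip in N (left out, the last holds). Time passes only in rows, so rows that repeat a pose let the fingers close. It gives the time, the measured TCP pose, the force, the opening and the grip force at its end, in the units of the state.
- readout.get_obs(): the state, without advancing time (a new reading comes with each control period).
- snapshot(name): name is "scene" or "top" or "wrist"; returns a dict with "frame" (420x560x3 uint8, red, green, blue), "fov_y" (degrees; the focal length in pixels is half the picture's height over the tangent of half this angle, whatever the lens; pixels are square), "cx", "cy" (the principal point, pixels), "R" (3x3) and "t" (3): a world point X has camera coordinates R X + t. Camera axes: x right, y down, z forward; pixel columns grow to the right and rows downward; lengths in m; the calibration is good to about 2 mm. A picture is of the moment at which its call begins. There is no depth.
- job.hand_in(): hands the job in; it is judged then, once.
The state is a dict: "time_s": time; "joint_pos": joint angles; "qd": joint speeds; "tau": joint torques, N m; "ee_pos": TCP position; "ee_rot": TCP orientation; "ft_force": force on the tool from outside, world axes, zero at the start; "moment": the same for the moment, N m; "gripper_width": finger opening in m; "gripper_force": force on a finger pad.
Only numpy, scipy, OpenCV 4.12 (cv2) and the standard library are available. Lean on these libraries where they do the work, as an engineer would, in place of code of your own. Each camera call takes 0.05 s, during which the arm holds its last target. There are 200 camera calls.

### The job

The mail-sorting shift is over: stand each of the four round-knobbed hand stamps upright in the dock of its own colour (green, red, blue, yellow), flat on the dock's floor inside its rim. Leave the two square date stamps standing where they are, although they share some of the colours.

Things in the scene. Friction and masses are not known exactly. Their poses are not given: they have to be found in the camera images.
- stamp_green_mid (a point): The green round hand stamp, loose (about 0.12 kg): a round steel-and-rubber foot 44 mm across and 16 mm high, a thin black neck 20 mm across, and a round green knob 32 mm across on top (straight-sided from 48 to 74 mm above its underside, domed to 80 mm). It stands upright, 80 mm tall. This point lies on its axis half-way up, 40 mm above its underside, so the middle of the knob's straight side is 21 mm above this point; z points up the axis.
- stamp_red_mid (a point): The red round hand stamp, loose (about 0.12 kg): a round steel-and-rubber foot 44 mm across and 16 mm high, a thin black neck 20 mm across, and a round red knob 32 mm across on top (straight-sided from 48 to 74 mm above its underside, domed to 80 mm). It stands upright, 80 mm tall. This point lies on its axis half-way up, 40 mm above its underside, so the middle of the knob's straight side is 21 mm above this point; z points up the axis.
- stamp_blue_mid (a point): The blue round hand stamp, loose (about 0.12 kg): a round steel-and-rubber foot 44 mm across and 16 mm high, a thin black neck 20 mm across, and a round blue knob 32 mm across on top (straight-sided from 48 to 74 mm above its underside, domed to 80 mm). It stands upright, 80 mm tall. This point lies on its axis half-way up, 40 mm above its underside, so the middle of the knob's straight side is 21 mm above this point; z points up the axis.
- stamp_yellow_mid (a point): The yellow round hand stamp, loose (about 0.12 kg): a round steel-and-rubber foot 44 mm across and 16 mm high, a thin black neck 20 mm across, and a round yellow knob 32 mm across on top (straight-sided from 48 to 74 mm above its underside, domed to 80 mm). It stands upright, 80 mm tall. This point lies on its axis half-way up, 40 mm above its underside, so the middle of the knob's straight side is 21 mm above this point; z points up the axis.
- dock_green_floor (a point): The green dock: a round green saucer fixed to the table, 76 mm across and 9 mm high, with a flat floor 4 mm above the table and a rim 4 mm thick, so the well inside is 68 mm across and 5 mm deep. This point is the centre of the well's floor; z points up. Nothing is in it at the start.
- dock_red_floor (a point): The red dock: a round red saucer fixed to the table, 76 mm across and 9 mm high, with a flat floor 4 mm above the table and a rim 4 mm thick, so the well inside is 68 mm across and 5 mm deep. This point is the centre of the well's floor; z points up. Nothing is in it at the start.
- dock_blue_floor (a point): The blue dock: a round blue saucer fixed to the table, 76 mm across and 9 mm high, with a flat floor 4 mm above the table and a rim 4 mm thick, so the well inside is 68 mm across and 5 mm deep. This point is the centre of the well's floor; z points up. Nothing is in it at the start.
- dock_yellow_floor (a point): The yellow dock: a round yellow saucer fixed to the table, 76 mm across and 9 mm high, with a flat floor 4 mm above the table and a rim 4 mm thick, so the well inside is 68 mm across and 5 mm deep. This point is the centre of the well's floor; z points up. Nothing is in it at the start.
- date_green_mid (a point): The green square date stamp, loose, not to be moved: a rectangular black housing 34 x 48 mm with a steel middle and a rectangular green cap 30 x 46 mm with a white strip on it; 72 mm tall, standing upright. This point lies on its axis half-way up, 36 mm above the table; x is across its narrow side (34 mm), y along its long side.
- date_blue_mid (a point): The blue square date stamp, loose, not to be moved: a rectangular black housing 34 x 48 mm with a steel middle and a rectangular blue cap 30 x 46 mm with a white strip on it; 72 mm tall, standing upright. This point lies on its axis half-way up, 36 mm above the table; x is across its narrow side (34 mm), y along its long side.

How it is judged:
By the outcome, as a careful person would: the job done as asked, in the order asked, and still so for the second after the job is handed in, with the robot touching nothing.
It also fails if it takes over 102 s, if anything falls off the work surface, if the arm or the gripper's body presses on something with over 40 N, if the wrist force passes 120 N, or if a joint passes its speed limit or range.

## Working session

There is one attempt and no reset: what is moved stays moved. The work goes in short steps, Python scripts to look and compute and a tool call to move; the robot and the scene stay as the last step left them, time stands still between calls to the robot, and variables do not carry over. Pictures are saved under pics/ and viewed, at most 14 in all, crops included, and the job is handed in when it is done.

Besides the shell and the picture viewer there is one more tool, called by a JSON object that holds its "op" and its "data", one argument or row to a line. move_arm: Moves the arm, as the interface text tells. Scaled input: -1 to 1 covers 100 mm each way for a shift and pi rad each way for a turn. Its arguments: {"type":"object","properties":{"motion":{"type":"array","items":{"type":"array","items":{"type":"array","items":{"type":"number"}}}},"force":{"type":"number"}},"required":["motion"]}

```bash
mkdir -p pics
python3 - <<'E'
from plant import readout, snapshot, job, ctrl
import cv2
o=readout.get_obs(); print({k:o[k] for k in ("time_s","ee_pos","ee_rot","gripper_width")}, ctrl.tcp_to_grasp)
for n in("scene","top"):
    s=snapshot(n); cv2.imwrite(f"pics/{n}0.png",s["frame"][:,:,::-1]); print(n,s["fov_y"],s["cx"],s["cy"],s["R"],s["t"])
E
```

```text
{'time_s': 0.0, 'ee_pos': array([ 0.14473636, -0.58158274,  0.22181737]), 'ee_rot': array([-3.11647276e+00, -3.81790839e-01,  3.27041035e-05]), 'gripper_width': 0.08797923233800949} 0.0187
scene 57.24561660769532 278.09037970203724 217.24721336371985 [[ 0.20440973  0.97878231 -0.01420763]
 [ 0.6819101  -0.15279369 -0.71529903]
 [-0.70229287  0.13652576 -0.69867406]] [-0.11464094 -0.32176107  1.40168769]
top 52.15406654242559 279.24270054021235 205.93475862521336 [[ 6.93855542e-04 -9.99596942e-01 -2.83808394e-02]
 [-9.96690346e-01  1.61576559e-03 -8.12757309e-02]
 [ 8.12888289e-02  2.83433023e-02 -9.96287500e-01]] [0.01750059 0.53395658 0.94581787]
```

View pics/top0.png

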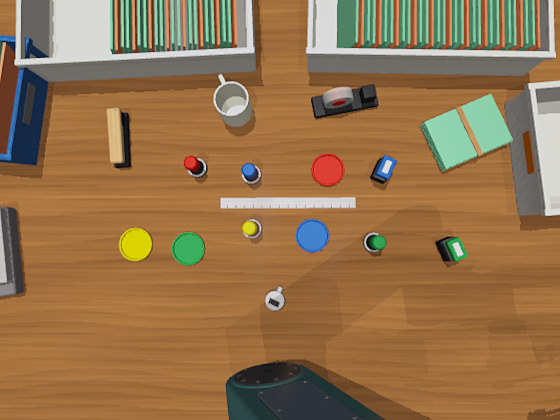

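View pics/scene0.png

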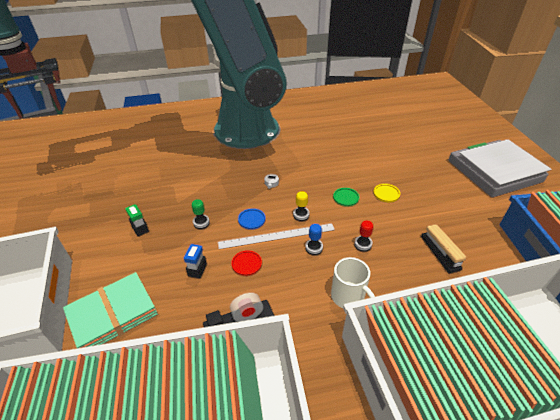

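The top view shows the stamp knobs at red (194,163), blue (250,171), yellow (250,229) and green (377,242). The docks are at red (327,170), blue (312,236), yellow (136,245) and green (188,249). The square date stamps are at (384,168) and (453,249). The scene view shows the same layout, with knobs at green (198,207), red (366,228), blue (315,231) and yellow (302,199).

```bash
cat > h.py <<'E'
import numpy as np, cv2
from plant import readout, snapshot
from scipy.optimize import least_squares
HUE={"green":(40,90),"red":(170,10),"blue":(100,125),"yellow":(22,36)}
def blob(s,col,seed,r=14,sat=120):
    h=cv2.cvtColor(s["frame"],cv2.COLOR_RGB2HSV).astype(int); a,b=HUE[col]
    m=((h[...,0]>=a)&(h[...,0]<=b)) if a<b else ((h[...,0]>=a)|(h[...,0]<=b))
    m&=(h[...,1]>sat)&(h[...,2]>40)
    n,l,st,c=cv2.connectedComponentsWithStats(m.astype(np.uint8))
    k=[i for i in range(1,n) if st[i,4]>25 and np.hypot(*(c[i]-seed))<r]
    i=max(k,key=lambda i:st[i,4]); x,y,w,hh=st[i,:4]
    return c[i],st[i,4],(x,y,w,hh)
def f(s): return s["frame"].shape[0]/2/np.tan(np.radians(s["fov_y"]/2))
def proj(s,X):
    p=s["R"]@X+s["t"]; return np.array([s["cx"],s["cy"]])+f(s)*p[:2]/p[2]
def ray(s,uv,z):
    d=s["R"].T@np.r_[(np.array(uv)-[s["cx"],s["cy"]])/f(s),1]; o=-s["R"].T@s["t"]
    return o+d*(z-o[2])/d[2]
E
python3 - <<'E'
from h import *
T=snapshot("top");S=snapshot("scene")
K={"green":((377,242),(198,207)),"red":((194,163),(366,228)),"blue":((250,171),(315,231)),"yellow":((250,229),(302,199))}
D={"green":((188,249),(346,197)),"red":((327,170),(247,263)),"blue":((312,236),(252,219)),"yellow":((136,245),(387,192))}
for nm,Q,z in(("knob",K,.064),("dock",D,.009)):
  for c,(a,b) in Q.items():
    pa,na,ba=blob(T,c,a);pb,nb,bb=blob(S,c,b)
    r=least_squares(lambda X:np.r_[proj(T,X)-pa,proj(S,X)-pb],[.6,0,z])
    print(nm,c,na,ba,nb,"tri",r.x.round(4),"res",r.fun.round(1),"top",ray(T,pa,z).round(4),"sc",ray(S,pb,z).round(4))
for u in((384,168),(453,249)): print(ray(T,u,.07).round(3))
for u in ((275,298),(232,103),(118,137),(345,100)): print(ray(T,u,.03).round(3))
E
```

```text
knob green 194 (np.int32(369), np.int32(235), np.int32(17), np.int32(15)) 161 tri [ 0.4534 -0.1931  0.0625] res [-0. -0. -0. -0.] top [ 0.4534 -0.1928  0.064 ] sc [ 0.4551 -0.1929  0.064 ]
knob red 204 (np.int32(184), np.int32(156), np.int32(17), np.int32(16)) 197 tri [0.6245 0.2086 0.0625] res [-0.1 -0.  -0.2  0. ] top [0.6242 0.208  0.064 ] sc [0.6258 0.2083 0.064 ]
knob blue 167 (np.int32(242), np.int32(163), np.int32(14), np.int32(16)) 177 tri [0.6086 0.0832 0.0624] res [ 0.1  0.   0.1 -0. ] top [0.6084 0.0833 0.064 ] sc [0.61   0.0823 0.064 ]
knob yellow 166 (np.int32(242), np.int32(221), np.int32(15), np.int32(15)) 164 tri [0.4837 0.081  0.0635] res [ 0.1  0.   0.1 -0. ] top [0.4837 0.0811 0.064 ] sc [0.4843 0.0807 0.064 ]
dock green 866 (np.int32(172), np.int32(232), np.int32(33), np.int32(34)) 380 tri [0.4381 0.2274 0.0045] res [ 0.  0.  0. -0.] top [0.4381 0.2263 0.009 ] sc [0.4428 0.2252 0.009 ]
dock red 882 (np.int32(311), np.int32(153), np.int32(34), np.int32(33)) 650 tri [ 0.6202 -0.093   0.0049] res [-0.1 -0.  -0.1  0. ] top [ 0.6195 -0.0928  0.009 ] sc [ 0.6235 -0.0931  0.009 ]
dock blue 852 (np.int32(296), np.int32(219), np.int32(33), np.int32(33)) 435 tri [ 0.4681 -0.0565  0.0042] res [-0.  -0.  -0.1  0. ] top [ 0.468  -0.0564  0.009 ] sc [ 0.473  -0.0568  0.009 ]
dock yellow 888 (np.int32(119), np.int32(228), np.int32(33), np.int32(33)) 396 tri [0.4479 0.3493 0.0049] res [ 0.1  0.   0.2 -0. ] top [0.448  0.3481 0.009 ] sc [0.4522 0.3462 0.009 ]
[ 0.611 -0.209  0.07 ]
[ 0.439 -0.35   0.07 ]
[0.33  0.026 0.03 ]
[0.77  0.125 0.03 ]
[0.692 0.387 0.03 ]
[ 0.775 -0.132  0.03 ]
```

{"op": "move_arm", "data": {
  "motion": [
    [[0, 0.95, -0.74, 0, 0, 0, 0.0777], [0, 0.95, -0.74, 0, 0, 0, 0.0777], [0, 0.95, -0.74, 0, 0, 0, 0.0777], [0, 0.95, -0.74, 0, 0, 0, 0.0777], [0, 0.95, -0.74, 0, 0, 0, 0.0777]]
  ]
}}

```text
time_s: 0.62
ee_pos: [0.22, -0.4859, 0.2227]
ee_rot: [-3.141, -0.005, 0.0]
ft_force: [-0.4, -0.6, -0.2]
gripper_width: 0.088
gripper_force: 0.0
```

{"op": "move_arm", "data": {
  "motion": [
    [[0, 0.78, -0.97, 0, 0, 0, 0], [0, 0.78, -0.97, 0, 0, 0, 0], [0, 0.78, -0.97, 0, 0, 0, 0], [0, 0.78, -0.97, 0, 0, 0, 0]]
  ]
}}

```text
time_s: 0.95
ee_pos: [0.2997, -0.3862, 0.2224]
ee_rot: [-3.138, -0.004, -0.002]
ft_force: [-0.6, 0.3, -0.1]
gripper_width: 0.088
gripper_force: 0.0
```

{"op": "move_arm", "data": {
  "motion": [
    [[0, 0.78, -0.97, 0, 0, 0, 0], [0, 0.78, -0.97, 0, 0, 0, 0], [0, 0.78, -0.97, 0, 0, 0, 0], [0, 0.78, -0.97, 0, 0, 0, 0]]
  ]
}}

```text
time_s: 1.28
ee_pos: [0.3783, -0.2899, 0.2227]
ee_rot: [-3.14, -0.006, -0.003]
ft_force: [-0.1, -0.2, -0.1]
gripper_width: 0.0879
gripper_force: 0.0
```

{"op": "move_arm", "data": {
  "motion": [
    [[0, 0.78, -0.98, 0.5, 0, 0, 0], [0, 0.78, -0.98, 0.5, 0, 0, 0], [0, 0.78, -0.98, 0.5, 0, 0, 0], [0, 0.78, -0.98, 0.5, 0, 0, 0], [0, 0.78, -0.98, 0.5, 0, 0, 0], [0, 0.78, -0.98, 0.5, 0, 0, 0]]
  ]
}}

```text
time_s: 1.78
ee_pos: [0.4532, -0.1969, 0.1726]
ee_rot: [3.141, 0.002, -0.001]
ft_force: [0.0, 0.0, 0.2]
gripper_width: 0.0878
gripper_force: 0.0
```

Run:
```python
from h import *
o=readout.get_obs(); print(o["time_s"],o["ee_pos"],o["ee_rot"],o["joint_pos"])
W=snapshot("wrist"); cv2.imwrite("pics/w1.png",W["frame"][:,:,::-1]); print(proj(W,np.array([.4534,-.1931,.074])),proj(W,np.array([.4534,-.1931,.01])))
```

```text
1.7833 [ 0.45321003 -0.19691307  0.17259734] [ 3.14089606e+00  1.50536020e-03 -1.13108139e-03] [-5.49011573e-01  2.63585471e-01  1.79567014e+00 -1.09797828e-03
  1.08258799e+00  1.02134132e+00]
[276.99162512 205.47395597] [277.65204301 187.08812845]
```

View pics/w1.png

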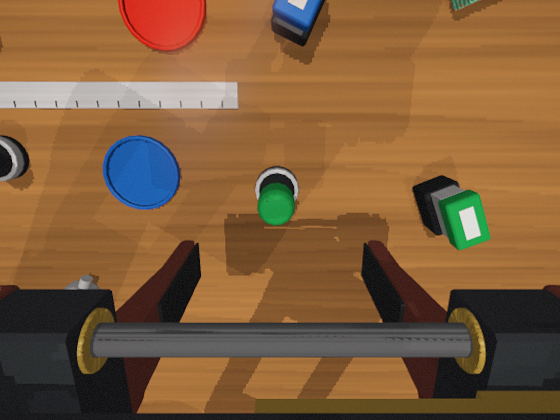

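The wrist view shows the green knob at about (277,203) and its foot at (278,188). My estimate projects to within 2–3 px of both, so I'm descending.

{"op": "move_arm", "data": {
  "motion": [
    [[0, 0, -0.04, 0.4, 0, 0, 0], [0, 0, -0.04, 0.8, 0, 0, 0], [0, 0, -0.04, 1.0, 0, 0, 0], [0, 0, -0.04, 1.0, 0, 0, 0]]
  ],
  "force": 20
}}

```text
time_s: 2.17
ee_pos: [0.45, -0.1921, 0.0698]
ee_rot: [-3.139, 0.004, 0.009]
ft_force: [0.1, 1.1, -0.7]
gripper_width: 0.088
gripper_force: 0.0
```

{"op": "move_arm", "data": {
  "motion": [
    [[0, 0, 0, 0.3, 0, 0, 0], [0, 0, 0, 0.3, 0, 0, 0], [0, 0, 0, 0.3, 0, 0, 0], [200, 0, 0, 0.3, 0, 0, 0], [200, 0, 0, 0.3, 0, 0, 0], [200, 0, 0, 0.3, 0, 0, 0], [200, 0, 0, 0.3, 0, 0, 0], [200, 0, 0, 0.3, 0, 0, 0], [200, 0, 0, 0.3, 0, 0, 0], [200, 0, 0, 0.3, 0, 0, 0], [200, 0, 0, 0.3, 0, 0, 0], [200, 0, 0, 0.3, 0, 0, 0]]
  ],
  "force": 20
}}

```text
time_s: 3.17
ee_pos: [0.4533, -0.1915, 0.0426]
ee_rot: [-3.141, 0.0, 0.0]
ft_force: [-0.5, 0.9, -0.9]
gripper_width: 0.0311
gripper_force: 20.2
```

{"op": "move_arm", "data": {
  "motion": [
    [[200, 0, 0, -0.2, 0, 0, 0], [200, 0, 0, -0.5, 0, 0, 0], [200, 0, 0, -0.8, 0, 0, 0], [200, 0, 0, -1.0, 0, 0, 0], [200, 0, 0, -1.0, 0, 0, 0]]
  ]
}}

```text
time_s: 3.58
ee_pos: [0.4557, -0.1929, 0.1463]
ee_rot: [3.138, -0.0, 0.01]
ft_force: [-0.5, 0.4, -1.7]
gripper_width: 0.0317
gripper_force: 20.0
```

{"op": "move_arm", "data": {
  "motion": [
    [[200, 0, -0.3, -0.1, 0, 0, 0], [200, 0, -0.6, -0.2, 0, 0, 0], [200, 0, -0.9, -0.2, 0, 0, 0], [200, 0, -1.0, -0.2, 0, 0, 0]]
  ]
}}

```text
time_s: 3.92
ee_pos: [0.4518, -0.0883, 0.1618]
ee_rot: [-3.139, -0.001, 0.003]
ft_force: [-0.3, 0.5, -1.7]
gripper_width: 0.0314
gripper_force: 20.0
```

{"op": "move_arm", "data": {
  "motion": [
    [[200, 0, -0.3, 0, 0, 0, 0], [200, 0, -0.6, 0, 0, 0, 0], [200, 0, -0.9, 0, 0, 0, 0], [200, 0, -1.0, 0, 0, 0, 0]]
  ]
}}

```text
time_s: 4.25
ee_pos: [0.4519, 0.0112, 0.1614]
ee_rot: [-3.14, -0.002, 0.004]
ft_force: [0.6, -0.7, -2.0]
gripper_width: 0.0315
gripper_force: 20.0
```

{"op": "move_arm", "data": {
  "motion": [
    [[200, 0, -0.3, 0, 0, 0, 0], [200, 0, -0.6, 0, 0, 0, 0], [200, 0, -0.9, 0, 0, 0, 0], [200, 0, -1.0, 0, 0, 0, 0]]
  ]
}}

```text
time_s: 4.58
ee_pos: [0.4529, 0.1107, 0.1618]
ee_rot: [-3.141, -0.002, 0.002]
ft_force: [0.3, -1.3, -0.8]
gripper_width: 0.0317
gripper_force: 20.0
```

{"op": "move_arm", "data": {
  "motion": [
    [[200, -0.1, -0.3, 0, 0, 0, 0], [200, -0.15, -0.6, 0, 0, 0, 0], [200, -0.15, -0.9, 0, 0, 0, 0], [200, -0.15, -1.0, 0, 0, 0, 0], [200, -0.15, -1.0, 0, 0, 0, 0], [200, -0.15, -1.0, 0, 0, 0, 0]]
  ]
}}

```text
time_s: 5.08
ee_pos: [0.4383, 0.2076, 0.1621]
ee_rot: [3.14, 0.002, -0.001]
ft_force: [-0.4, -0.4, -2.7]
gripper_width: 0.0315
gripper_force: 20.0
```

{"op": "move_arm", "data": {
  "motion": [
    [[200, 0, -0.2, 0.1, 0, 0, 0], [200, 0, -0.2, 0.5, 0, 0, 0], [200, 0, -0.2, 0.8, 0, 0, 0], [200, 0, -0.2, 0.9, 0, 0, 0], [200, 0, -0.2, 0.9, 0, 0, 0]]
  ]
}}

```text
time_s: 5.5
ee_pos: [0.4362, 0.2261, 0.0703]
ee_rot: [3.139, -0.002, -0.01]
ft_force: [0.5, -0.3, -1.8]
gripper_width: 0.0311
gripper_force: 20.0
```

Run:
```python
from h import *
o=readout.get_obs(); print(o["ee_pos"],o["ee_rot"])
W=snapshot("wrist"); cv2.imwrite("pics/w2.png",W["frame"][:,:,::-1]); print(proj(W,np.array([.4381,.2270,.004])))
```

```text
[0.43620233 0.22608646 0.07032273] [ 3.13901543e+00 -2.43808486e-03 -9.52435942e-03]
[280.3545794  215.66848523]
```

View pics/w2.png

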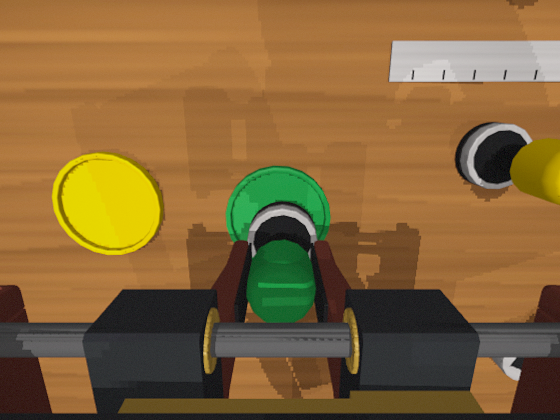

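The wrist view shows the stamp hanging upright over the green dock, whose centre is at (279,214). I'm lowering and releasing it.

{"op": "move_arm", "data": {
  "motion": [
    [[200, 0, 0, 0.1, 0, 0, 0], [200, 0, 0, 0.2, 0, 0, 0], [200, 0, 0, 0.225, 0, 0, 0], [200, 0, 0, 0.225, 0, 0, 0], [200, 0, 0, 0.225, 0, 0, 0], [0, 0, 0, 0.225, 0, 0, 0], [0, 0, 0, 0.225, 0, 0, 0], [0, 0, 0, 0.225, 0, 0, 0], [0, 0, 0, 0.225, 0, 0, 0], [0, 0, 0, 0.225, 0, 0, 0], [0, 0, 0, 0.225, 0, 0, 0], [0, 0, 0, 0.225, 0, 0, 0]]
  ]
}}

```text
time_s: 6.55
ee_pos: [0.4384, 0.2285, 0.0503]
ee_rot: [-3.141, 0.0, -0.0]
ft_force: [0.5, -0.1, 0.2]
gripper_width: 0.0749
gripper_force: 0.0
```

{"op": "move_arm", "data": {
  "motion": [
    [[0, 0, 0, -0.2, 0, 0, 0], [0, 0, 0, -0.5, 0, 0, 0], [0, 0, 0, -0.9, 0, 0, 0], [0, 0, 0, -1.0, 0, 0, 0], [0, 0, 0, -1.0, 0, 0, 0]]
  ]
}}

```text
time_s: 6.97
ee_pos: [0.4409, 0.2294, 0.1534]
ee_rot: [-3.139, 0.0, -0.01]
ft_force: [0.3, -0.6, 0.6]
gripper_width: 0.0878
gripper_force: 0.0
```

{"op": "move_arm", "data": {
  "motion": [
    [[0, 0.4, 0.1, 0, 0, 0, 0], [0, 0.8, 0.1, 0, 0, 0, 0], [0, 0.93, 0.1, 0, 0, 0, 0], [0, 0.93, 0.1, 0, 0, 0, 0]]
  ]
}}

```text
time_s: 7.3
ee_pos: [0.5347, 0.2181, 0.1486]
ee_rot: [-3.141, 0.003, -0.002]
ft_force: [0.2, -0.5, 0.2]
gripper_width: 0.0874
gripper_force: 0.0
```

{"op": "move_arm", "data": {
  "motion": [
    [[0, 0.4, 0.1, 0, 0, 0, 0], [0, 0.8, 0.1, 0, 0, 0, 0], [0, 0.93, 0.1, 0, 0, 0, 0], [0, 0.93, 0.1, 0, 0, 0, 0], [0, 0.93, 0.1, 0, 0, 0, 0], [0, 0.93, 0.1, 0, 0, 0, 0]]
  ]
}}

```text
time_s: 7.8
ee_pos: [0.6215, 0.2083, 0.1487]
ee_rot: [3.141, 0.0, -0.007]
ft_force: [0.0, -0.2, -1.3]
gripper_width: 0.0877
gripper_force: 0.0
```

Run:
```python
from h import *
o=readout.get_obs(); print(o["time_s"],o["ee_pos"],o["ee_rot"])
T=snapshot("top"); cv2.imwrite("pics/t2.png",T["frame"][:,:,::-1])
W=snapshot("wrist"); cv2.imwrite("pics/w3.png",W["frame"][:,:,::-1])
p=proj(W,np.array([.6245,.2086,.0625])); print(p, blob(W,"red",p,40))
```

```text
7.8 [0.62146689 0.20832357 0.14865173] [ 3.14101048e+00  1.24454734e-04 -6.69852846e-03]
[281.48338401 206.33362454] (array([279.49520154, 208.06461932]), np.int32(1563), (np.int32(259), np.int32(185), np.int32(42), np.int32(47)))
```

View pics/w3.png

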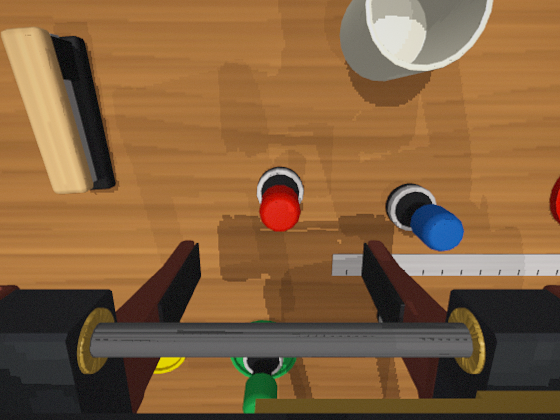

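The wrist view shows the red knob at (279,208), on target, and green standing upright in its dock behind.

{"op": "move_arm", "data": {
  "motion": [
    [[0, 0.01, 0, 0.4, 0, 0, 0], [0, 0.01, 0, 0.8, 0, 0, 0], [0, 0.01, 0, 0.95, 0, 0, 0], [0, 0.01, 0, 0.95, 0, 0, 0], [0, 0.01, 0, 0.95, 0, 0, 0]]
  ]
}}

```text
time_s: 8.32
ee_pos: [0.6237, 0.2085, 0.0547]
ee_rot: [3.141, 0.0, -0.004]
ft_force: [0.6, 0.6, 0.6]
gripper_width: 0.0881
gripper_force: 0.0
```

{"op": "move_arm", "data": {
  "motion": [
    [[0, 0, 0, 0.1, 0, 0, 0], [0, 0, 0, 0.1, 0, 0, 0], [0, 0, 0, 0.1, 0, 0, 0], [200, 0, 0, 0.1, 0, 0, 0], [200, 0, 0, 0.1, 0, 0, 0], [200, 0, 0, 0.1, 0, 0, 0], [200, 0, 0, 0.1, 0, 0, 0], [200, 0, 0, 0.1, 0, 0, 0], [200, 0, 0, 0.1, 0, 0, 0], [200, 0, 0, 0.1, 0, 0, 0], [200, 0, 0, 0.1, 0, 0, 0], [200, 0, 0, 0.1, 0, 0, 0]]
  ]
}}

```text
time_s: 9.32
ee_pos: [0.6253, 0.2085, 0.0452]
ee_rot: [-3.141, 0.001, 0.0]
ft_force: [0.1, 0.1, -1.2]
gripper_width: 0.0314
gripper_force: 20.5
```

{"op": "move_arm", "data": {
  "motion": [
    [[200, 0, 0, -0.2, 0, 0, 0], [200, 0, 0, -0.5, 0, 0, 0], [200, 0, 0, -0.8, 0, 0, 0], [200, 0, 0, -1.0, 0, 0, 0], [200, 0, 0, -1.0, 0, 0, 0]]
  ]
}}

```text
time_s: 9.73
ee_pos: [0.6285, 0.2091, 0.15]
ee_rot: [-3.14, 0.0, -0.013]
ft_force: [1.2, 0.8, -1.0]
gripper_width: 0.0312
gripper_force: 20.0
```

{"op": "move_arm", "data": {
  "motion": [
    [[200, 0, 0.2, -0.2, 0, 0, 0], [200, 0, 0.5, -0.2, 0, 0, 0], [200, 0, 0.8, -0.2, 0, 0, 0], [200, 0, 1.0, -0.2, 0, 0, 0], [200, 0, 1.0, -0.2, 0, 0, 0]]
  ]
}}

```text
time_s: 10.15
ee_pos: [0.6243, 0.1045, 0.1635]
ee_rot: [3.14, -0.005, -0.004]
ft_force: [0.3, 0.6, -0.6]
gripper_width: 0.0317
gripper_force: 20.0
```

{"op": "move_arm", "data": {
  "motion": [
    [[200, 0, 0.3, 0, 0, 0, 0], [200, 0, 0.6, 0, 0, 0, 0], [200, 0, 0.9, 0, 0, 0, 0], [200, 0, 1.0, 0, 0, 0, 0]]
  ]
}}

```text
time_s: 10.48
ee_pos: [0.6246, 0.0055, 0.1637]
ee_rot: [3.141, -0.003, -0.003]
ft_force: [-0.3, -0.6, -2.1]
gripper_width: 0.0316
gripper_force: 20.0
```

{"op": "move_arm", "data": {
  "motion": [
    [[200, -0.05, 0.3, 0, 0, 0, 0], [200, -0.05, 0.6, 0, 0, 0, 0], [200, -0.05, 0.9, 0, 0, 0, 0], [200, -0.05, 1.0, 0, 0, 0, 0], [200, -0.05, 1.0, 0, 0, 0, 0], [200, -0.05, 1.0, 0, 0, 0, 0], [200, -0.05, 1.0, 0, 0, 0, 0]]
  ]
}}

```text
time_s: 11.07
ee_pos: [0.6199, -0.0898, 0.1646]
ee_rot: [-3.14, -0.001, 0.002]
ft_force: [-0.1, 0.0, -1.4]
gripper_width: 0.0313
gripper_force: 20.0
```

{"op": "move_arm", "data": {
  "motion": [
    [[200, 0, 0.02, 0.3, 0, 0, 0], [200, 0, 0.02, 0.7, 0, 0, 0], [200, 0, 0.02, 0.9, 0, 0, 0], [200, 0, 0.02, 0.9, 0, 0, 0], [200, 0, 0.02, 0.9, 0, 0, 0]]
  ]
}}

```text
time_s: 11.48
ee_pos: [0.6193, -0.0917, 0.0742]
ee_rot: [-3.14, -0.002, 0.005]
ft_force: [-0.1, 0.1, -1.3]
gripper_width: 0.0317
gripper_force: 20.0
```

{"op": "move_arm", "data": {
  "motion": [
    [[200, 0, 0, 0.1, 0, 0, 0], [200, 0, 0, 0.2, 0, 0, 0], [200, 0, 0, 0.25, 0, 0, 0], [200, 0, 0, 0.25, 0, 0, 0], [200, 0, 0, 0.25, 0, 0, 0], [200, 0, 0, 0.25, 0, 0, 0]]
  ]
}}

```text
time_s: 11.98
ee_pos: [0.6206, -0.0937, 0.0506]
ee_rot: [3.142, -0.001, 0.001]
ft_force: [0.2, -0.7, -1.5]
gripper_width: 0.0315
gripper_force: 20.0
```

{"op": "move_arm", "data": {
  "motion": [
    [[200, 0, 0, 0.01, 0, 0, 0], [200, 0, 0, 0.01, 0, 0, 0], [0, 0, 0, 0.01, 0, 0, 0], [0, 0, 0, 0.01, 0, 0, 0], [0, 0, 0, 0.01, 0, 0, 0], [0, 0, 0, 0.01, 0, 0, 0], [0, 0, 0, 0.01, 0, 0, 0], [0, 0, 0, 0.01, 0, 0, 0], [0, 0, 0, 0.01, 0, 0, 0]]
  ]
}}

```text
time_s: 12.73
ee_pos: [0.6203, -0.0936, 0.0492]
ee_rot: [-3.141, 0.0, -0.0]
ft_force: [-0.1, 0.5, 0.5]
gripper_width: 0.0745
gripper_force: 0.0
```

{"op": "move_arm", "data": {
  "motion": [
    [[0, 0, 0, -0.2, 0, 0, 0], [0, 0, 0, -0.5, 0, 0, 0], [0, 0, 0, -0.9, 0, 0, 0], [0, 0, 0, -1.0, 0, 0, 0], [0, 0, 0, -1.0, 0, 0, 0], [0, 0, 0, -1.0, 0, 0, 0]]
  ]
}}

```text
time_s: 13.23
ee_pos: [0.6204, -0.0937, 0.1494]
ee_rot: [3.141, -0.0, 0.002]
ft_force: [-1.9, -0.5, -0.8]
gripper_width: 0.0874
gripper_force: 0.0
```

Next is blue at (.6086,.083), a shift of (-.012,+.1767).

{"op": "move_arm", "data": {
  "motion": [
    [[0, -0.06, -0.4, 0, 0, 0, 0], [0, -0.06, -0.8, 0, 0, 0, 0], [0, -0.06, -0.9, 0, 0, 0, 0], [0, -0.06, -0.9, 0, 0, 0, 0]]
  ]
}}

```text
time_s: 13.57
ee_pos: [0.6123, -0.0007, 0.1468]
ee_rot: [-3.14, -0.005, 0.007]
ft_force: [-0.3, -0.2, 0.1]
gripper_width: 0.0882
gripper_force: 0.0
```

{"op": "move_arm", "data": {
  "motion": [
    [[0, -0.06, -0.4, 0, 0, 0, 0], [0, -0.06, -0.8, 0, 0, 0, 0], [0, -0.06, -0.87, 0, 0, 0, 0], [0, -0.06, -0.87, 0, 0, 0, 0], [0, -0.06, -0.87, 0, 0, 0, 0], [0, -0.06, -0.87, 0, 0, 0, 0], [0, -0.06, -0.87, 0, 0, 0, 0]]
  ]
}}

```text
time_s: 14.15
ee_pos: [0.6084, 0.0815, 0.1488]
ee_rot: [3.141, -0.003, -0.001]
ft_force: [-0.5, 0.6, -0.4]
gripper_width: 0.0876
gripper_force: 0.0
```

Run:
```python
from h import *
o=readout.get_obs(); print(o["time_s"],o["ee_pos"],o["ee_rot"])
W=snapshot("wrist")
p=proj(W,np.array([.6086,.083,.0625])); print(p, blob(W,"blue",p,40))
```

```text
14.15 [0.60840643 0.08154716 0.14879803] [ 3.14110239e+00 -3.06990873e-03 -8.59018680e-04]
[279.81766448 210.02623013] (array([278.05190539, 211.77463863]), np.int32(1522), (np.int32(258), np.int32(188), np.int32(41), np.int32(48)))
```

{"op": "move_arm", "data": {
  "motion": [
    [[0, 0, -0.01, 0.4, 0, 0, 0], [0, 0, -0.01, 0.8, 0, 0, 0], [0, 0, -0.01, 0.95, 0, 0, 0], [0, 0, -0.01, 0.95, 0, 0, 0], [0, 0, -0.01, 0.95, 0, 0, 0]]
  ]
}}

```text
time_s: 14.62
ee_pos: [0.6079, 0.0835, 0.0536]
ee_rot: [3.142, -0.002, -0.003]
ft_force: [1.1, 0.6, -0.4]
gripper_width: 0.0878
gripper_force: 0.0
```

{"op": "move_arm", "data": {
  "motion": [
    [[0, 0, 0, 0.1, 0, 0, 0], [0, 0, 0, 0.1, 0, 0, 0], [0, 0, 0, 0.1, 0, 0, 0], [200, 0, 0, 0.1, 0, 0, 0], [200, 0, 0, 0.1, 0, 0, 0], [200, 0, 0, 0.1, 0, 0, 0], [200, 0, 0, 0.1, 0, 0, 0], [200, 0, 0, 0.1, 0, 0, 0], [200, 0, 0, 0.1, 0, 0, 0], [200, 0, 0, 0.1, 0, 0, 0], [200, 0, 0, 0.1, 0, 0, 0], [200, 0, 0, 0.1, 0, 0, 0]]
  ]
}}

```text
time_s: 15.62
ee_pos: [0.6083, 0.0844, 0.0442]
ee_rot: [-3.142, 0.0, 0.0]
ft_force: [0.8, -0.2, -0.8]
gripper_width: 0.0317
gripper_force: 17.8
```

{"op": "move_arm", "data": {
  "motion": [
    [[200, 0, 0, -0.2, 0, 0, 0], [200, 0, 0, -0.5, 0, 0, 0], [200, 0, 0, -0.8, 0, 0, 0], [200, 0, 0, -1.0, 0, 0, 0], [200, 0, 0, -1.0, 0, 0, 0], [200, 0, 0, -1.0, 0, 0, 0]]
  ]
}}

```text
time_s: 16.12
ee_pos: [0.609, 0.0844, 0.145]
ee_rot: [-3.141, 0.0, -0.004]
ft_force: [-1.2, -1.0, -1.5]
gripper_width: 0.0312
gripper_force: 20.0
```

{"op": "move_arm", "data": {
  "motion": [
    [[200, -0.2, 0.2, 0, 0, 0, 0], [200, -0.5, 0.5, 0, 0, 0, 0], [200, -0.7, 0.7, 0, 0, 0, 0], [200, -0.7, 0.7, 0, 0, 0, 0]]
  ]
}}

```text
time_s: 16.45
ee_pos: [0.5314, 0.0121, 0.1414]
ee_rot: [3.141, -0.003, -0.015]
ft_force: [-0.2, 0.1, -1.9]
gripper_width: 0.0316
gripper_force: 20.0
```

{"op": "move_arm", "data": {
  "motion": [
    [[200, -0.2, 0.2, 0, 0, 0, 0], [200, -0.5, 0.5, 0, 0, 0, 0], [200, -0.7, 0.7, 0, 0, 0, 0], [200, -0.7, 0.7, 0, 0, 0, 0], [200, -0.7, 0.7, 0, 0, 0, 0], [200, -0.7, 0.7, 0, 0, 0, 0], [200, -0.7, 0.7, 0, 0, 0, 0]]
  ]
}}

```text
time_s: 17.03
ee_pos: [0.4692, -0.055, 0.1437]
ee_rot: [-3.141, -0.0, -0.0]
ft_force: [-0.4, 0.3, -1.9]
gripper_width: 0.0314
gripper_force: 20.0
```

{"op": "move_arm", "data": {
  "motion": [
    [[200, 0, 0, 0.3, 0, 0, 0], [200, 0, 0, 0.6, 0, 0, 0], [200, 0, 0, 0.8, 0, 0, 0], [200, 0, 0, 0.8, 0, 0, 0], [200, 0, 0, 0.8, 0, 0, 0], [200, 0, 0, 0.8, 0, 0, 0], [200, 0, 0, 0.8, 0, 0, 0]]
  ]
}}

```text
time_s: 17.62
ee_pos: [0.4699, -0.0556, 0.0654]
ee_rot: [3.141, 0.0, 0.004]
ft_force: [0.7, 0.3, -1.3]
gripper_width: 0.0317
gripper_force: 20.0
```

{"op": "move_arm", "data": {
  "motion": [
    [[200, 0, 0, 0.1, 0, 0, 0], [200, 0, 0, 0.165, 0, 0, 0], [200, 0, 0, 0.165, 0, 0, 0], [200, 0, 0, 0.165, 0, 0, 0], [200, 0, 0, 0.165, 0, 0, 0], [0, 0, 0, 0.165, 0, 0, 0], [0, 0, 0, 0.165, 0, 0, 0], [0, 0, 0, 0.165, 0, 0, 0], [0, 0, 0, 0.165, 0, 0, 0], [0, 0, 0, 0.165, 0, 0, 0], [0, 0, 0, 0.165, 0, 0, 0], [0, 0, 0, 0.165, 0, 0, 0]]
  ]
}}

```text
time_s: 18.62
ee_pos: [0.4683, -0.0555, 0.0477]
ee_rot: [-3.141, 0.0, 0.0]
ft_force: [-0.3, -0.7, -0.2]
gripper_width: 0.0741
gripper_force: 0.0
```

{"op": "move_arm", "data": {
  "motion": [
    [[0, 0, 0, -0.2, 0, 0, 0], [0, 0, 0, -0.5, 0, 0, 0], [0, 0, 0, -0.9, 0, 0, 0], [0, 0, 0, -1.0, 0, 0, 0], [0, 0, 0, -1.0, 0, 0, 0], [0, 0, 0, -1.0, 0, 0, 0]]
  ]
}}

```text
time_s: 19.12
ee_pos: [0.4685, -0.0556, 0.148]
ee_rot: [3.141, -0.0, 0.002]
ft_force: [0.2, 0.4, 0.1]
gripper_width: 0.0879
gripper_force: 0.0
```

{"op": "move_arm", "data": {
  "motion": [
    [[0, 0.07, -0.4, 0, 0, 0, 0], [0, 0.07, -0.7, 0, 0, 0, 0], [0, 0.07, -0.7, 0, 0, 0, 0]]
  ]
}}

```text
time_s: 19.37
ee_pos: [0.4733, 0.0181, 0.1457]
ee_rot: [-3.139, -0.002, 0.007]
ft_force: [0.0, 0.1, -0.4]
gripper_width: 0.0877
gripper_force: 0.0
```

{"op": "move_arm", "data": {
  "motion": [
    [[0, 0.07, -0.4, 0, 0, 0, 0], [0, 0.07, -0.67, 0, 0, 0, 0], [0, 0.07, -0.67, 0, 0, 0, 0], [0, 0.07, -0.67, 0, 0, 0, 0], [0, 0.07, -0.67, 0, 0, 0, 0], [0, 0.07, -0.67, 0, 0, 0, 0]]
  ]
}}

```text
time_s: 19.87
ee_pos: [0.4817, 0.0804, 0.1469]
ee_rot: [3.141, -0.001, -0.003]
ft_force: [0.7, 0.4, 0.3]
gripper_width: 0.088
gripper_force: 0.0
```

Run:
```python
from h import *
o=readout.get_obs(); print(o["time_s"],o["ee_pos"],o["ee_rot"])
W=snapshot("wrist"); cv2.imwrite("pics/w4.png",W["frame"][:,:,::-1])
p=proj(W,np.array([.4837,.081,.0625])); print(p, blob(W,"yellow",p,40))
```

```text
19.8667 [0.4816612  0.08038033 0.14687743] [ 3.14116895e+00 -1.38731507e-03 -2.73017684e-03]
[280.89923977 208.397869  ] (array([279.20427404, 210.26084224]), np.int32(1591), (np.int32(259), np.int32(186), np.int32(42), np.int32(49)))
```

View pics/w4.png

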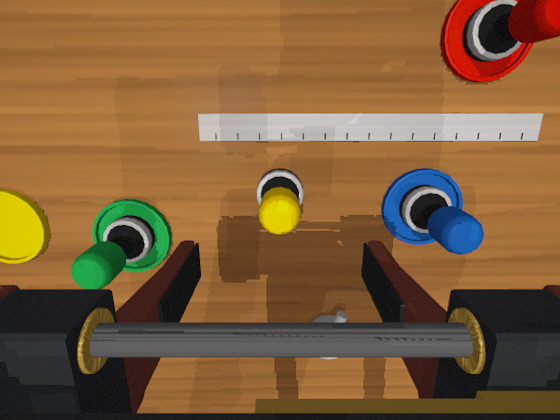

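The wrist view shows red, blue and green standing inside their docks, and the yellow knob centred at (279,210).

{"op": "move_arm", "data": {
  "motion": [
    [[0, 0.01, 0, 0.4, 0, 0, 0], [0, 0.01, 0, 0.8, 0, 0, 0], [0, 0.01, 0, 0.95, 0, 0, 0], [0, 0.01, 0, 0.95, 0, 0, 0], [0, 0.01, 0, 0.95, 0, 0, 0]]
  ]
}}

```text
time_s: 20.33
ee_pos: [0.4826, 0.0806, 0.0521]
ee_rot: [3.142, -0.002, -0.004]
ft_force: [0.6, 0.6, 0.1]
gripper_width: 0.0874
gripper_force: 0.0
```

{"op": "move_arm", "data": {
  "motion": [
    [[0, 0, 0, 0.09, 0, 0, 0], [0, 0, 0, 0.09, 0, 0, 0], [0, 0, 0, 0.09, 0, 0, 0], [200, 0, 0, 0.09, 0, 0, 0], [200, 0, 0, 0.09, 0, 0, 0], [200, 0, 0, 0.09, 0, 0, 0], [200, 0, 0, 0.09, 0, 0, 0], [200, 0, 0, 0.09, 0, 0, 0], [200, 0, 0, 0.09, 0, 0, 0], [200, 0, 0, 0.09, 0, 0, 0], [200, 0, 0, 0.09, 0, 0, 0], [200, 0, 0, 0.09, 0, 0, 0]]
  ]
}}

```text
time_s: 21.33
ee_pos: [0.4833, 0.0814, 0.0436]
ee_rot: [-3.141, 0.0, 0.0]
ft_force: [-0.0, 1.7, -1.1]
gripper_width: 0.0314
gripper_force: 17.0
```

{"op": "move_arm", "data": {
  "motion": [
    [[200, 0, 0, -0.2, 0, 0, 0], [200, 0, 0, -0.5, 0, 0, 0], [200, 0, 0, -0.8, 0, 0, 0], [200, 0, 0, -1.0, 0, 0, 0], [200, 0, 0, -1.0, 0, 0, 0], [200, 0, 0, -1.0, 0, 0, 0]]
  ]
}}

```text
time_s: 21.83
ee_pos: [0.484, 0.0815, 0.1443]
ee_rot: [-3.141, 0.0, -0.004]
ft_force: [-0.5, -0.0, -1.4]
gripper_width: 0.0313
gripper_force: 20.0
```

{"op": "move_arm", "data": {
  "motion": [
    [[200, -0.12, -0.2, -0.3, 0, 0, 0], [200, -0.12, -0.5, -0.3, 0, 0, 0], [200, -0.12, -0.8, -0.3, 0, 0, 0], [200, -0.12, -0.89, -0.3, 0, 0, 0]]
  ]
}}

```text
time_s: 22.17
ee_pos: [0.4703, 0.1731, 0.1723]
ee_rot: [-3.14, -0.001, 0.003]
ft_force: [-0.4, -0.5, -2.1]
gripper_width: 0.0311
gripper_force: 20.0
```

{"op": "move_arm", "data": {
  "motion": [
    [[200, -0.12, -0.3, 0, 0, 0, 0], [200, -0.12, -0.6, 0, 0, 0, 0], [200, -0.12, -0.89, 0, 0, 0, 0], [200, -0.12, -0.89, 0, 0, 0, 0]]
  ]
}}

```text
time_s: 22.5
ee_pos: [0.4586, 0.263, 0.1719]
ee_rot: [-3.14, -0.004, 0.003]
ft_force: [1.0, -0.3, -1.5]
gripper_width: 0.0312
gripper_force: 20.0
```

{"op": "move_arm", "data": {
  "motion": [
    [[200, -0.12, -0.3, 0, 0, 0, 0], [200, -0.12, -0.6, 0, 0, 0, 0], [200, -0.12, -0.89, 0, 0, 0, 0], [200, -0.12, -0.89, 0, 0, 0, 0], [200, -0.12, -0.89, 0, 0, 0, 0], [200, -0.12, -0.89, 0, 0, 0, 0], [200, -0.12, -0.89, 0, 0, 0, 0]]
  ]
}}

```text
time_s: 23.08
ee_pos: [0.4469, 0.3468, 0.1727]
ee_rot: [3.14, -0.002, -0.003]
ft_force: [-0.4, -0.4, -1.6]
gripper_width: 0.0317
gripper_force: 20.0
```

{"op": "move_arm", "data": {
  "motion": [
    [[200, 0, 0, 0.3, 0, 0, 0], [200, 0, 0, 0.6, 0, 0, 0], [200, 0, 0, 0.9, 0, 0, 0], [200, 0, 0, 1.0, 0, 0, 0], [200, 0, 0, 1.0, 0, 0, 0], [200, 0, 0, 1.0, 0, 0, 0], [200, 0, 0, 1.0, 0, 0, 0]]
  ]
}}

```text
time_s: 23.67
ee_pos: [0.4487, 0.3488, 0.0752]
ee_rot: [-3.14, 0.001, -0.003]
ft_force: [0.9, 0.6, -0.7]
gripper_width: 0.0317
gripper_force: 20.0
```

{"op": "move_arm", "data": {
  "motion": [
    [[200, 0, 0, 0.1, 0, 0, 0], [200, 0, 0, 0.2, 0, 0, 0], [200, 0, 0, 0.26, 0, 0, 0], [200, 0, 0, 0.26, 0, 0, 0], [200, 0, 0, 0.26, 0, 0, 0], [0, 0, 0, 0.26, 0, 0, 0], [0, 0, 0, 0.26, 0, 0, 0], [0, 0, 0, 0.26, 0, 0, 0], [0, 0, 0, 0.26, 0, 0, 0], [0, 0, 0, 0.26, 0, 0, 0], [0, 0, 0, 0.26, 0, 0, 0], [0, 0, 0, 0.26, 0, 0, 0]]
  ]
}}

```text
time_s: 24.67
ee_pos: [0.4474, 0.3485, 0.0478]
ee_rot: [-3.141, 0.0, -0.0]
ft_force: [-0.2, -0.3, -0.5]
gripper_width: 0.0746
gripper_force: 0.0
```

{"op": "move_arm", "data": {
  "motion": [
    [[0, 0, 0, -0.2, 0, 0, 0], [0, 0, 0, -0.5, 0, 0, 0], [0, 0, 0, -0.9, 0, 0, 0], [0, 0, 0, -1.0, 0, 0, 0], [0, 0, 0, -1.0, 0, 0, 0], [0, 0, 0, -1.0, 0, 0, 0]]
  ]
}}

```text
time_s: 25.17
ee_pos: [0.4476, 0.3486, 0.1479]
ee_rot: [-3.141, 0.0, -0.002]
ft_force: [-0.4, 0.3, -0.7]
gripper_width: 0.0875
gripper_force: 0.0
```

{"op": "move_arm", "data": {
  "motion": [
    [[0, -0.1, -0.3, -0.5, 0, 0, 0], [0, -0.1, -0.6, -0.7, 0, 0, 0], [0, -0.1, -0.8, -0.7, 0, 0, 0], [0, -0.1, -0.8, -0.7, 0, 0, 0], [0, -0.1, -0.8, -0.7, 0, 0, 0], [0, -0.1, -0.8, -0.7, 0, 0, 0]]
  ]
}}

```text
time_s: 25.67
ee_pos: [0.436, 0.4271, 0.2151]
ee_rot: [3.138, 0.0, -0.006]
ft_force: [0.5, -0.1, -0.4]
gripper_width: 0.0879
gripper_force: 0.0
```

Run:
```python
from h import *
o=readout.get_obs(); print(o["time_s"],o["ee_pos"])
a=snapshot("top")["frame"][100:300,60:500]; b=snapshot("scene")["frame"][120:320,60:500]
cv2.imwrite("pics/end.png",cv2.resize(np.vstack([a,b]),None,fx=1.45,fy=1.45,interpolation=cv2.INTER_CUBIC)[:,:,::-1])
```

```text
25.6667 [0.43602642 0.42708326 0.21506878]
```

View pics/end.png

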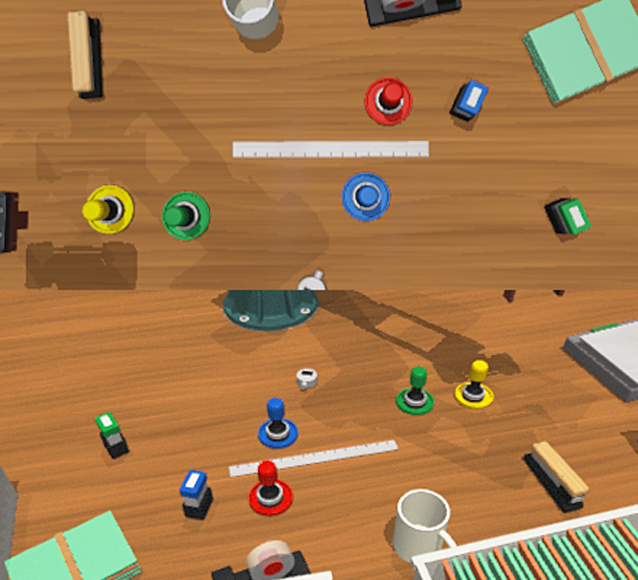

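All four stamps stand upright in the docks of their own colours, and the date stamps have not moved. In the composite's top half the docks are at yellow (109,210), green (186,215), red (388,101) and blue (366,197).

```bash
python3 -c "
from plant import job
print(job.hand_in())"
```

```text
the job is handed in; nothing more can be done
None
```

The job is handed in: the green, red, blue and yellow round stamps each stand upright in the dock of their own colour, the two date stamps were left where they stood, and it took about 26 s of the 102 s allowed.

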